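# Feed the screw tray through the gated chute

## Task

Push the blue screw tray along the aluminium chute, past the yellow gate, until it is fully home against the rubber end stop. To let it through, press the long red plate beside it down with one fingertip so that the gate lifts, and keep it held up clear of the tray while you push the tray from behind with the other fingertip; when the whole tray is past, let go so that the gate drops shut behind it. Do not grasp, lift or tip the tray, and leave the other things on the bench where they are.

Things in the scene. Friction and masses are not known exactly. Their poses are not given: they have to be found in the camera images.
- chute: Fixed aluminium chute, 310 x 76 mm. Origin: centre of its underside, on the bench. +x: direction of travel, from the open entry to the end stop; +y: towards the red press plate; z up. Floor top at z = 6 mm; channel y = -28 to 28 mm. High wall y = 28 to 34 mm, top z = 35. Low wall y = -28 to -33 mm, top z = 18: a finger may pass above it. Gate in the plane x = 55 mm.
- gate (a joint): Opening of the gate, rad: 0 shut, 1.0 the upper limit. Pressing the red plate down lifts the yellow tongue; from 0.62 rad on it is clear above the tray. Holding takes 2 to 4 N at the plate; let go, it springs shut. A flat fingertip whose edge nearest the shaft is at chute y = 50 to 58 mm opens it to 0.8 to 0.95 rad when the tip is 25 mm above the bench, about 0.65 rad at 30 mm.
- gate_shaft (a point): Point on the gate's shaft axis in the gate's plane: chute x = 55, y = 31, z = 42 mm. The shaft (6 mm thick, in ears on top of the high wall, highest point 46 mm above the bench) runs parallel to the chute's x. The tongue is on one side of it, over the channel; the red plate on the other, outside the chute. Between shaft and plate are gaps and arms: stay off them.
- plate_mid (a point): Middle of the top of the red press plate, outside the high wall: flat, 8 mm thick, from chute x = -130 to 90 mm and from 18 to 42 mm from the shaft (chute y = 49 to 73 mm when shut, top 46 mm above the bench). It tilts down and outwards about the shaft. Press it, and slide a fingertip, anywhere along it. Moves with the gate.
- gate_tip (a point): Lowest point of the gate's yellow tongue (10 mm along the chute), 24 mm above the bench when shut, where it blocks the tray. It swings up about the shaft and never reaches more than 31 mm from it, so the channel at chute y < -2 mm stays free, also above: a finger there passes beside the gate. Moves with the gate.
- tray_home (a point): Point on the chute's floor (chute x = 105, y = 0, z = 6 mm) where the centre of the tray's underside is when the tray is fully home. The face of the rubber end stop is 38 mm further along x; its top is 24 mm above the bench.
- tray: Open blue tray of screws, 76 mm long (its y axis), 50 wide, 30 high, about 0.15 kg. Origin: centre of its underside. Stands in the chute on the entry side of the gate, length along the chute, 3 mm free each side. Rim 36 mm above the bench; a fingertip 20 to 32 mm above the bench on its upright rear end wall pushes it. Off-centre pushing is safe: the chute guides it.
- wax_bar: Bystander: blue wax bar, 42 x 85 x 22 mm, lies behind the chute (its low-wall side). Origin: centre of the underside.
- bit_block: Bystander: wooden block with drill bits, 26 x 70 x 69 mm, stands behind the chute (its low-wall side). Origin: centre of the underside.
- marker: Bystander: black and red marker, 14 x 140 x 14 mm. Origin: centre of the underside.
- white_tape: Bystander: roll of masking tape, 75 mm across, 19 mm high. Origin: centre of the underside.
- tape_roll: Bystander: roll of black tape, 92 mm across, 48 mm high. Origin: centre of the underside.
- driver_orange: Bystander: orange screwdriver lying flat, 34 x 251 x 35 mm. Origin: centre of the underside.
- roll_grey: Bystander: grey roll lying on its side, 101 x 58 x 58 mm. Origin: centre of the underside.
- caliper: Bystander: caliper lying flat, 211 x 50 x 14 mm. Origin: centre of the underside.
Not all that is in view belongs to the job. Of the things that look like the tray, the smallest one is meant.

How it is judged (in metres and radians):
On the way:
1. the tray is passing the gate while a fingertip holds the gate up (x of tray in the frame of chute between 0.025 and 0.085 m and value of joint gate above 0.5 rad and contact force between the fingers and gate above 0.3 N), for 0.2 s.
At the end, for the whole second after the job is handed in: The tray stands flat in the chute within 8 mm of fully home (its centre more than 97 mm along the chute's x), at rest, and the gate is shut behind it (joint below 0.08 rad) (x of tray in the frame of chute above 0.097 m and y of tray in the frame of chute between -0.008 and 0.008 m and z of tray in the frame of chute below 0.012 m and angle between tray's own z axis and vertical below 0.1 rad and value of joint gate below 0.08 rad and linear speed of tray below 0.01 m/s); the robot touches nothing.
It fails at once if the tray is lifted more than 12 mm off the chute's floor or tipped by more than 0.3 rad (z of tray in the frame of chute above 0.018 m or angle between tray's own z axis and vertical above 0.3 rad).
It fails at once if the gate rests on the tray (more than 0.5 N) while the tray is passing under it (x of tray in the frame of chute between 0.025 and 0.085 m and contact force between gate and tray above 0.5 N).
It fails at once if one of the bystanders is moved by more than 30 mm (distance of any of wax_bar, bit_block, marker, white_tape, tape_roll, driver_orange, roll_grey, caliper from where it was at the start of the episode above 0.03 m).
It also fails if it takes over 38 s, if anything falls off the work surface, if the arm or the gripper's body presses on something with over 40 N, if the wrist force passes 120 N, or if a joint passes its speed limit or range.

## Robot

A 6-joint arm with a two-finger parallel gripper is mounted at the origin on a cart in front of the work surface, level with it; the furniture and walls round the work are solid. World frame = base frame: x ahead of the robot, y to its left, z up, the work surface at z = 0. Lengths are in mm, angles in rad, forces in N, time in s.
With the tool pointing down it reaches from about 350 to 975 mm from the base axis. Payload 7.1 kg.
Tool frame: the origin (TCP) lies midway between the tips of the shut fingers; the grasp point (between the pads) lies 19 mm behind it; z points along the fingers, y is the line along which they close (so a half turn about z gives the same grasp; the last joint's range is limited). The gripper opens to 88 mm and grips with 3 to 60 N. Pads are 20 mm wide; open, the fingers measure 115 mm over their backs; the gripper's body (75 mm by 178 mm) begins 61 mm behind the grasp point.
Start: joints at [-1.283, 0.423, 1.63, -0, 1.089, -0.019], TCP at [188.774, -595.793, 222.675] pointing down, gripper open.
Joint ranges: [-3, 3], [-0.9, 2.11], [0.09, 2.58], [-1.31, 4.45], [0.11, 2.69], [-2.54, 2.54]. Speed limits (rad/s): [2.39, 2.39, 3.01, 3.14, 3.14, 3.14].

## Interface

Orientations are given as a rotation vector (axis times angle).
In Python, from workcell import ctrl gives the robot as it stands.
- The arm moves only by the shell command python3 -m inch 'ROWS' [OPENING]. ROWS is JSON, a list of rows, each an object with "xyz": the shift along the tool's x, y, z in mm, a list of three; "rot": the turn, a rotation vector about the tool's x, y, z in rad, a list of three. In form: [{"xyz": [dx, dy, dz], "rot": [ax, ay, az]}, ...]. A call has 1 to 12 rows; each row is the pose to reach, as a shift and turn from the pose commanded when the call began, along the tool's axes at that moment; what a row does not reach only later rows make up. A row lasts 1/12 s, in which the tool goes at most 41.7 mm and 7.16 degrees, less where a joint would pass 70% of its speed; a pose out of reach is approached as far as the arm can. A call with a gripper value outside its range is refused whole. OPENING is the closure in counts, from 0 (fully open) to 255 (shut), set as the call begins (- or left out, the last holds). The fingers move at their own pace and stop on an object; the grip force is fixed at half the most. Time passes only in rows, so rows that repeat a pose let the fingers close. It gives the time, the measured TCP pose, the force, the opening and the grip force at its end, in the units of the state.
- ctrl.get_obs(): the state, without advancing time (a new reading comes with each control period).
- ctrl.get_image(name): name is "side" or "top"; returns the picture (384x512x3 uint8, red, green, blue); there is no depth.
- ctrl.camera_model(name): a dict with "fx", "fy", "cx", "cy" (pixels), "position" and "attitude" of the camera in the world. Camera axes: x right, y up, looking along -z (the intrinsics and any distortion apply to the point x, -y, -z); pixel columns grow to the right and rows downward; lengths in mm; the calibration is good to about 2 mm. A picture is of the moment at which its call begins. camera_model takes no time and is no camera call.
- ctrl.close_job(): hands the job in; it is judged then, once.
The state is a dict: "t": time; "qpos": joint angles; "qvel": joint speeds; "joint_torque": joint torques, N m; "ee_pos": TCP position; "orientation": TCP orientation; "ft_force": force on the tool from outside, world axes, zero at the start; "moment": the same for the moment, N m; "width": finger opening in mm; "grasp_force": force on a finger pad.
Only numpy, scipy, OpenCV 4.12 (cv2) and the standard library are available. Lean on these libraries where they do the work, as an engineer would, in place of code of your own. Each camera call takes 0.05 s, during which the arm holds its last target. There are 200 camera calls.

## Working session

There is one attempt and no reset: what is moved stays moved. The work goes in short steps, Python scripts to look and compute and a shell command to move; the robot and the scene stay as the last step left them, time stands still between calls to the robot, and variables do not carry over. Pictures are saved under pics/ and viewed, at most 10 in all, crops included, and the job is handed in when it is done.

```bash
mkdir -p pics; ls; python3 - <<'E'
from workcell import ctrl
import cv2
for n in("top","side"):
    cv2.imwrite(f"pics/{n}0.png",cv2.resize(ctrl.get_image(n)[:,:,::-1],(800,600),interpolation=cv2.INTER_CUBIC)); print(ctrl.camera_model(n))
o=ctrl.get_obs();print(o["t"],o["ee_pos"],o["orientation"],o["width"])
E
```

```text
pics
{'fx': 384.5638925809882, 'fy': 384.5638925809882, 'cx': 260.3257415658352, 'cy': 199.41679191680112, 'position': array([ 478.33384806,   50.23097761, 1358.70311167]), 'attitude': array([ 0.0709405 , -0.05967799, -1.5904443 ])}
{'fx': 364.15253212951666, 'fy': 364.15253212951666, 'cx': 255.63997587401303, 'cy': 186.47285749299073, 'position': array([ 492.30948751, 1067.56028015,  778.61259696]), 'attitude': array([ 0.07796228, -1.42197282, -2.74742296])}
0.1 [ 188.60721831 -595.34492511  221.98550515] [-3.10338318e+00 -4.79717548e-01  2.95355064e-04] 88.02437369692701
```

View pics/top0.png

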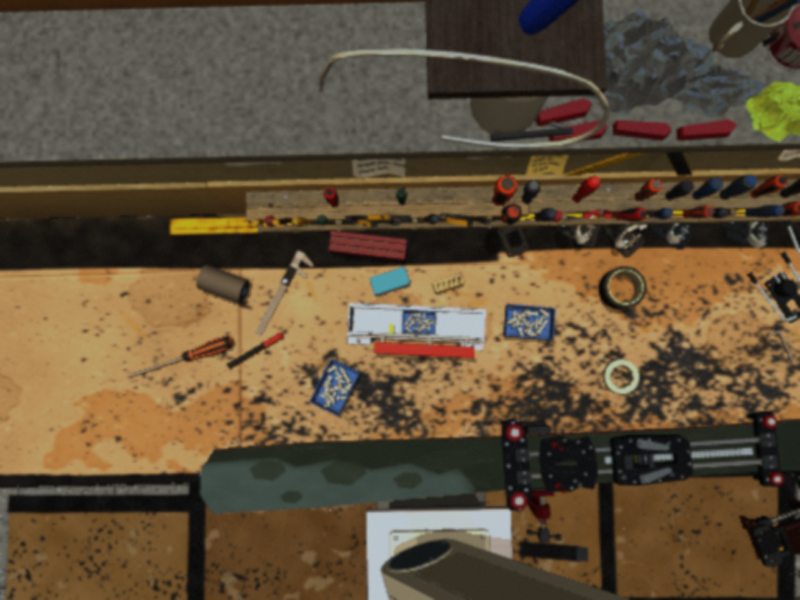

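View pics/side0.png

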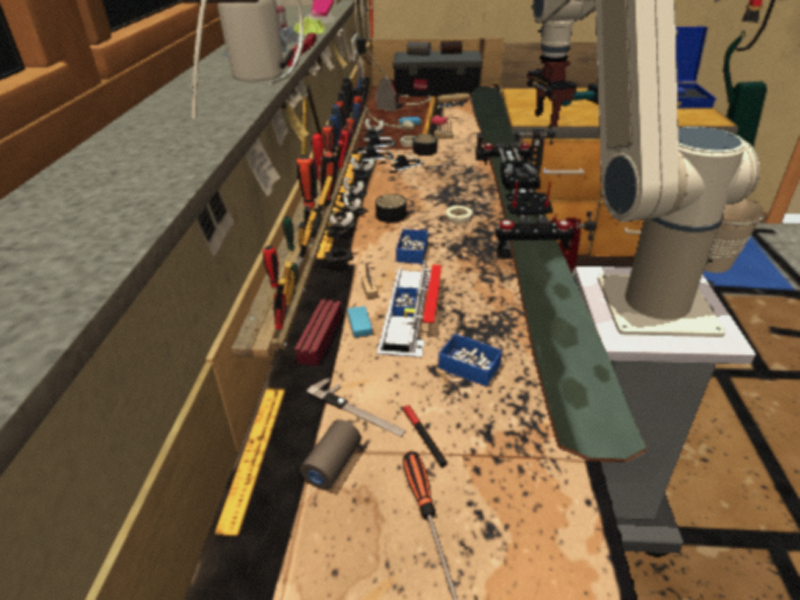

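```bash
cat > h.py <<'E'
from workcell import ctrl
import cv2,numpy as np
from scipy.spatial.transform import Rotation as R
def ray(n,u,v):
    m=ctrl.camera_model(n); d=np.array([(u-m["cx"])/m["fx"],-(v-m["cy"])/m["fy"],-1])
    return m["position"],R.from_rotvec(m["attitude"]).apply(d)
def at_z(n,u,v,z):
    p,d=ray(n,u,v); return p+d*(z-p[2])/d[2]
def proj(n,P):
    m=ctrl.camera_model(n); c=R.from_rotvec(m["attitude"]).inv().apply(np.asarray(P,float)-m["position"])
    return c[...,0]/-c[...,2]*m["fx"]+m["cx"], c[...,1]/c[...,2]*m["fy"]+m["cy"]
def crop(n,name,u0,v0,w,h,s):
    im=ctrl.get_image(n)[v0:v0+h,u0:u0+w,::-1]
    cv2.imwrite(name,cv2.resize(im,None,fx=s,fy=s,interpolation=cv2.INTER_CUBIC))
E
python3 -c "
from h import *
crop('top','pics/c1.png',215,182,110,60,7)
crop('side','pics/c2.png',230,160,70,75,8)"
```

```text
(no output)
```

View pics/c1.png

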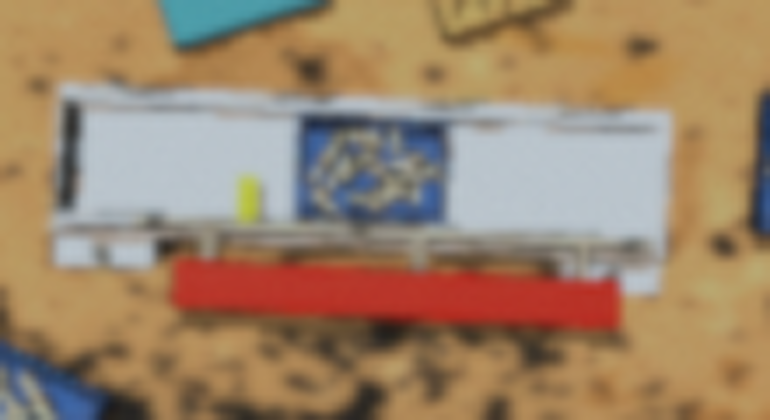

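View pics/c2.png

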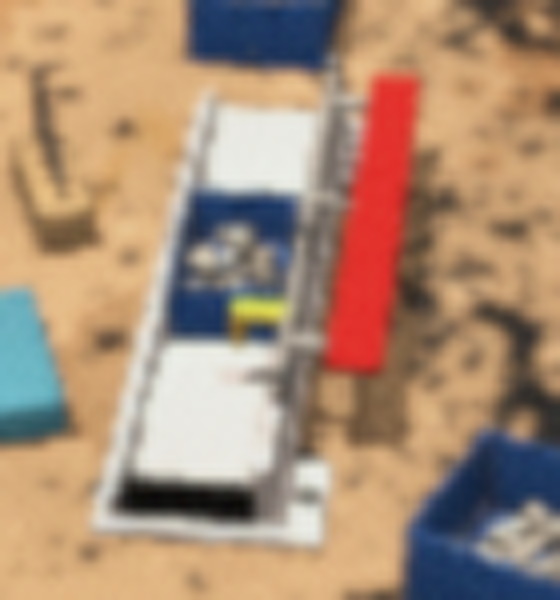

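```bash
cat >> h.py <<'E'
E
python3 - <<'E'
from h import *
pts=[(175,260,90,49,46),(620,280,-130,49,46),(618,328,-130,73,46),(173,307,90,73,46),(62,84,155,-33,18),(672,110,-155,-33,18)]
W=np.array([at_z("top",215+a/7,182+b/7,z)[:2] for a,b,_,_,z in pts]); C=np.array([p[2:4] for p in pts],float)
wc,cc=W.mean(0),C.mean(0); H=(C-cc).T@(W-wc); th=np.arctan2(H[0,1]-H[1,0],H[0,0]+H[1,1])
M=np.array([[np.cos(th),-np.sin(th)],[np.sin(th),np.cos(th)]]); t=wc-M@cc
print("th",th,"origin",t); print("res",np.round(W-(C@M.T+t),1))
w=lambda x,y,z:np.r_[M@[x,y]+t,z]
for a,b in [(300,118),(445,123),(440,222),(298,220)]:
    p=at_z("top",215+a/7,182+b/7,36)[:2]; print("tray rim",np.round(M.T@(p-t),1))
# side check
for c in [(90,49,46),(90,73,46),(-130,49,46),(-130,73,46)]:
    u,v=proj("side",w(*c)); print("side crop px",np.round(((u-230)*8,(v-160)*8)))
np.savez("chute.npz",th=th,t=t)
o=ctrl.get_obs(); T=R.from_rotvec(o["orientation"]); print(o["t"],o["ee_pos"],T.as_matrix().round(3))
# target: tool y along +-chute y, pointing down
for s in(1,-1):
    y=np.r_[M@[0,s],0]; z=np.array([0,0,-1.]); x=np.cross(y,z); D=R.from_matrix(np.c_[x,y,z])
    print(s,"relrot",(T.inv()*D).as_rotvec().round(3))
    g=w(-80,24,130); print("start goal",g.round(1),"shift tool",T.inv().apply(g-o["ee_pos"]).round(1))
E
```

```text
th 1.502833788907694 origin [566.35121623  37.06386376]
res [[-2.1 -1. ]
 [-1.4  2.1]
 [-0.7  2.2]
 [-1.  -1.2]
 [ 1.8 -3.4]
 [ 3.4  1.3]]
tray rim [ 31.6 -22. ]
tray rim [-40.  -22.9]
tray rim [-39.6  26. ]
tray rim [30.1 28.3]
side crop px [319. 352.]
side crop px [378. 355.]
side crop px [367.  64.]
side crop px [418.  66.]
0.2 [ 188.65084997 -595.48340554  222.18346485] [[ 0.953  0.302 -0.   ]
 [ 0.302 -0.953  0.001]
 [-0.    -0.001 -1.   ]]
1 relrot [-1.000e-03  1.000e-03  1.946e+00]
start goal [537.  -41.1 130. ] shift tool [ 499.5 -423.2   92.6]
-1 relrot [-1.000e-03 -1.000e-03 -1.196e+00]
start goal [537.  -41.1 130. ] shift tool [ 499.5 -423.2   92.6]
```

```bash
python3 -m inch '[{"xyz":[30,-25,0],"rot":[0,0,-0.1]},{"xyz":[60,-50,0],"rot":[0,0,-0.2]},{"xyz":[90,-75,0],"rot":[0,0,-0.3]},{"xyz":[120,-100,0],"rot":[0,0,-0.4]},{"xyz":[150,-126,0],"rot":[0,0,-0.5]},{"xyz":[180,-152,0],"rot":[0,0,-0.6]},{"xyz":[210,-178,0],"rot":[0,0,-0.7]},{"xyz":[240,-203,0],"rot":[0,0,-0.8]},{"xyz":[270,-228,0],"rot":[0,0,-0.9]},{"xyz":[300,-254,0],"rot":[0,0,-1.0]},{"xyz":[330,-280,0],"rot":[0,0,-1.1]},{"xyz":[360,-305,0],"rot":[0,0,-1.196]}]' 75
cat > rel.py <<'E'
from h import *
import sys
f=np.load("chute.npz"); th,t=float(f["th"]),f["t"]
M=np.array([[np.cos(th),-np.sin(th)],[np.sin(th),np.cos(th)]])
g=np.r_[M@[float(sys.argv[1]),float(sys.argv[2])]+t,float(sys.argv[3])]
o=ctrl.get_obs(); T=R.from_rotvec(o["orientation"])
y=np.r_[M@[0,-1],0]; z=np.array([0,0,-1.]); D=R.from_matrix(np.c_[np.cross(y,z),y,z])
print("t",round(o["t"],2),"width",round(o["width"],1),"F",o["ft_force"].round(1),"chute tcp",(M.T@(o["ee_pos"][:2]-t)).round(1),o["ee_pos"][2].round(1))
print("shift",T.inv().apply(g-o["ee_pos"]).round(1),"rot",(T.inv()*D).as_rotvec().round(3))
E
python3 rel.py -78 23 130
```

```text
t: 1.2
ee_pos: [440.4, -194.4, 222.8]
orientation: [2.29, 2.15, 0.0]
ft_force: [1.6, -0.1, 0.2]
width: 61.7
grasp_force: 0.0
t 1.2 width 61.7 F [ 1.6 -0.1  0.2] chute tcp [-239.5  109.9] 222.8
shift [161.1  87.7  92.8] rot [0.    0.    0.005]
```

```bash
python3 -m inch '[{"xyz":[30,16,0],"rot":[0,0,0.005]},{"xyz":[60,32,10],"rot":[0,0,0.005]},{"xyz":[90,49,25],"rot":[0,0,0.005]},{"xyz":[120,65,45],"rot":[0,0,0.005]},{"xyz":[145,80,65],"rot":[0,0,0.005]},{"xyz":[161,88,85],"rot":[0,0,0.005]},{"xyz":[161,88,108],"rot":[0,0,0.005]},{"xyz":[161,88,120],"rot":[0,0,0.005]},{"xyz":[161,88,130],"rot":[0,0,0.005]},{"xyz":[161,88,138],"rot":[0,0,0.005]},{"xyz":[161,88,138],"rot":[0,0,0.005]},{"xyz":[161,88,138],"rot":[0,0,0.005]}]'
python3 rel.py -78 23 60
python3 -c "
from h import *
crop('top','pics/c3.png',215,182,110,60,7)
crop('side','pics/c4.png',215,140,100,95,6)"
```

```text
t: 2.2
ee_pos: [538.6, -42.3, 85.0]
orientation: [2.302, 2.138, 0.0]
ft_force: [0.1, -0.4, 0.4]
width: 61.9
grasp_force: 0.0
t 2.2 width 61.9 F [ 0.1 -0.4  0.4] chute tcp [-81.   22.3] 85.0
shift [ 3.  -0.7 25. ] rot [ 0.     0.    -0.006]
```

View pics/c4.png

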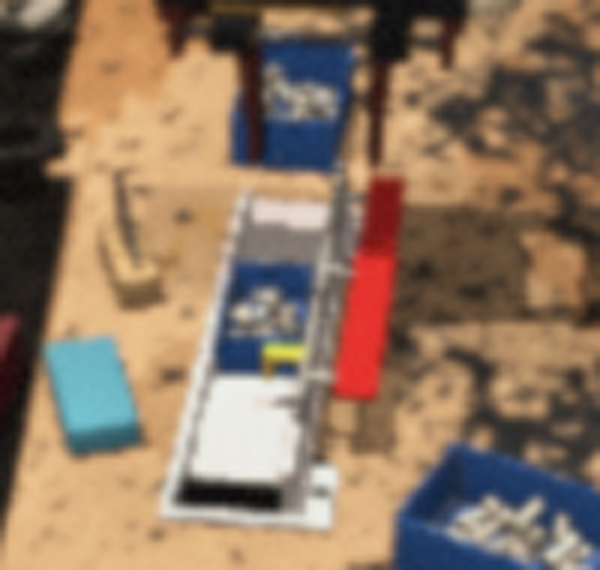

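View pics/c3.png

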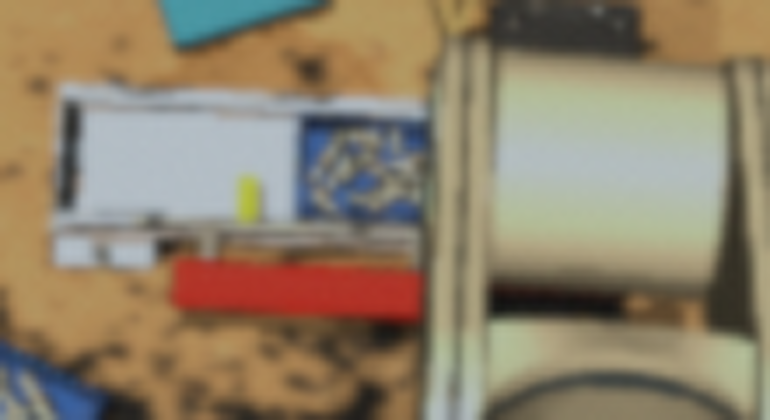

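```bash
python3 - <<'E'
from h import *
f=np.load("chute.npz"); th,t=float(f["th"]),f["t"]
M=np.array([[np.cos(th),-np.sin(th)],[np.sin(th),np.cos(th)]])
def s(x,y,z):
    u,v=proj("side",np.r_[M@[x,y]+t,z]); return np.round([(u-215)*6,(v-140)*6])
for z in(85,92): print(z,[s(-71,y,z) for y in(53.2,66.7,-8.6,-22)])
for z in (46,25): print(z,[s(-71,y,z) for y in(53.2,66.7,-8.6,-22)])
print("plate edges at x=-71",s(-71,49,46),s(-71,73,46),"wall low outer/inner top",s(-71,-33,18),s(-71,-28,18),"high wall",s(-71,28,35),s(-71,34,35))
E
```

```text
85 [array([364., 166.]), array([387., 167.]), array([260., 160.]), array([238., 159.])]
92 [array([364., 156.]), array([387., 157.]), array([260., 150.]), array([238., 149.])]
46 [array([363., 220.]), array([386., 222.]), array([262., 215.]), array([240., 214.])]
25 [array([363., 249.]), array([385., 250.]), array([262., 243.]), array([241., 242.])]
plate edges at x=-71 [356. 220.] [396. 222.] wall low outer/inner top [223. 251.] [231. 251.] high wall [322. 233.] [332. 234.]
```

```bash
python3 -m inch '[{"xyz":[0,0,12],"rot":[0,0,-0.003]},{"xyz":[0,0,24],"rot":[0,0,-0.003]},{"xyz":[0,0,32],"rot":[0,0,-0.003]},{"xyz":[0,0,38],"rot":[0,0,-0.003]},{"xyz":[0,0,43],"rot":[0,0,-0.003]},{"xyz":[0,0,48],"rot":[0,0,-0.003]},{"xyz":[0,0,52],"rot":[0,0,-0.003]},{"xyz":[0,0,55],"rot":[0,0,-0.003]},{"xyz":[0,0,58],"rot":[0,0,-0.003]},{"xyz":[0,0,60],"rot":[0,0,-0.003]},{"xyz":[0,0,60],"rot":[0,0,-0.003]},{"xyz":[0,0,60],"rot":[0,0,-0.003]}]'
python3 rel.py 57 23 25
python3 -c "
from h import *
crop('side','pics/c5.png',215,140,100,95,6)"
```

```text
t: 3.3
ee_pos: [538.3, -41.6, 24.6]
orientation: [-2.297, -2.142, 0.001]
ft_force: [-1.2, 0.4, 1.8]
width: 61.5
grasp_force: 1.1
t 3.3 width 61.5 F [-1.2  0.4  1.8] chute tcp [-80.4  22.7] 24.6
shift [137.4  -0.6  -0.4] rot [-0.001 -0.    -0.002]
```

View pics/c5.png

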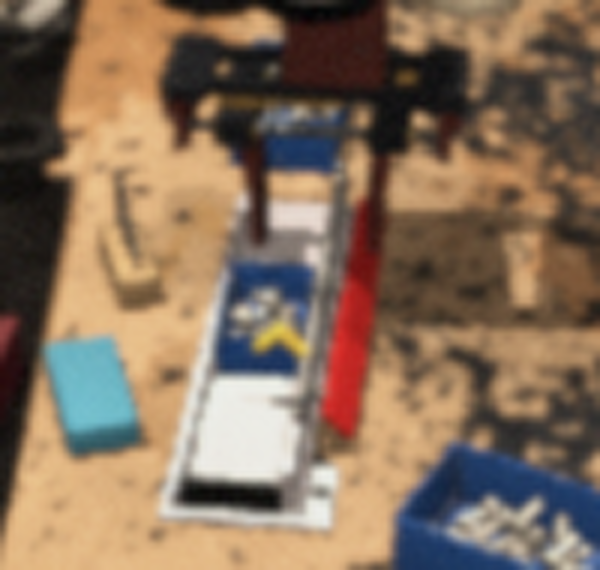

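The picture shows the plate pressed, the tongue raised (about 280,335), and the left fingertip in the channel behind the tray (260,243). Now I push.

```bash
python3 -m inch '[{"xyz":[5,0,0],"rot":[0,0,0]},{"xyz":[10,0,0],"rot":[0,0,0]},{"xyz":[15,0,0],"rot":[0,0,0]},{"xyz":[20,0,0],"rot":[0,0,0]},{"xyz":[24,0,0],"rot":[0,0,0]},{"xyz":[28,0,0],"rot":[0,0,0]},{"xyz":[32,0,0],"rot":[0,0,0]},{"xyz":[36,0,0],"rot":[0,0,0]},{"xyz":[40,0,0],"rot":[0,0,0]},{"xyz":[44,0,0],"rot":[0,0,0]},{"xyz":[48,0,0],"rot":[0,0,0]},{"xyz":[52,0,0],"rot":[0,0,0]}]'
python3 rel.py 57 23 25
python3 -m inch '[{"xyz":[4,0,0],"rot":[0,0,0]},{"xyz":[8,0,0],"rot":[0,0,0]},{"xyz":[12,0,0],"rot":[0,0,0]},{"xyz":[16,0,0],"rot":[0,0,0]},{"xyz":[20,0,0],"rot":[0,0,0]},{"xyz":[24,0,0],"rot":[0,0,0]},{"xyz":[28,0,0],"rot":[0,0,0]},{"xyz":[32,0,0],"rot":[0,0,0]},{"xyz":[36,0,0],"rot":[0,0,0]},{"xyz":[40,0,0],"rot":[0,0,0]},{"xyz":[44,0,0],"rot":[0,0,0]},{"xyz":[48,0,0],"rot":[0,0,0]}]'
python3 rel.py 57 23 25
python3 -c "
from h import *
crop('side','pics/c6.png',215,140,100,95,6)"
```

```text
t: 4.35
ee_pos: [542.3, 10.6, 24.7]
orientation: [2.298, 2.142, -0.0]
ft_force: [-1.7, -3.2, 1.4]
width: 62.5
grasp_force: 1.5
t 4.35 width 62.5 F [-1.7 -3.2  1.4] chute tcp [-28.1  22.2] 24.7
shift [85.1 -0.9 -0.3] rot [-0.     0.    -0.002]
t: 5.35
ee_pos: [545.6, 58.5, 24.6]
orientation: [-2.298, -2.142, 0.0]
ft_force: [-2.3, -2.1, 2.4]
width: 62.3
grasp_force: 1.5
t 5.35 width 62.3 F [-2.3 -2.1  2.4] chute tcp [20.  22.2] 24.6
shift [37.  -0.9 -0.4] rot [-0.     0.    -0.002]
```

View pics/c6.png

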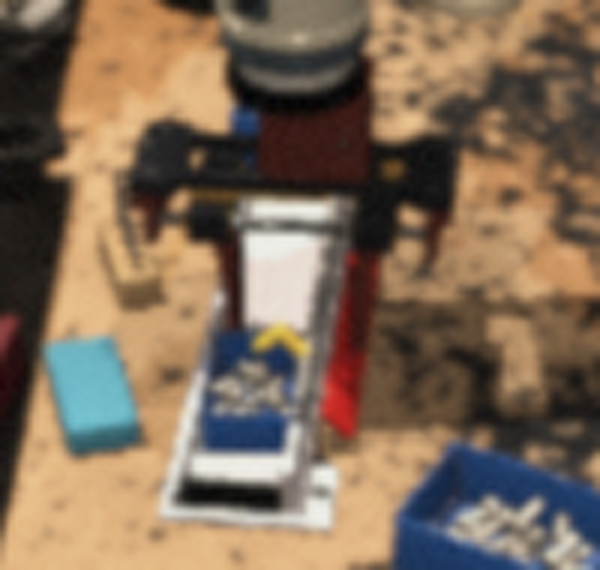

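The tray is passing under the raised tongue (280,338), with about 40 mm left to the stop.

```bash
python3 -m inch '[{"xyz":[4,0,0],"rot":[0,0,0]},{"xyz":[8,0,0],"rot":[0,0,0]},{"xyz":[12,0,0],"rot":[0,0,0]},{"xyz":[16,0,0],"rot":[0,0,0]},{"xyz":[20,0,0],"rot":[0,0,0]},{"xyz":[23,0,0],"rot":[0,0,0]},{"xyz":[26,0,0],"rot":[0,0,0]},{"xyz":[28,0,0],"rot":[0,0,0]},{"xyz":[30,0,0],"rot":[0,0,0]},{"xyz":[32,0,0],"rot":[0,0,0]},{"xyz":[33,0,0],"rot":[0,0,0]},{"xyz":[34,0,0],"rot":[0,0,0]}]'
python3 rel.py 57 23 25
python3 -m inch '[{"xyz":[1,0,0],"rot":[0,0,0]},{"xyz":[2,0,0],"rot":[0,0,0]},{"xyz":[3,0,0],"rot":[0,0,0]}]'
```

```text
t: 6.4
ee_pos: [547.9, 92.1, 24.7]
orientation: [2.298, 2.142, -0.0]
ft_force: [-1.2, -2.5, 1.7]
width: 61.9
grasp_force: 1.5
t 6.4 width 61.9 F [-1.2 -2.5  1.7] chute tcp [53.7 22.1] 24.7
shift [ 3.3 -0.9 -0.3] rot [-0.     0.    -0.002]
t: 6.65
ee_pos: [548.1, 95.0, 24.7]
orientation: [-2.298, -2.142, 0.0]
ft_force: [-2.3, -2.5, 2.2]
width: 61.9
grasp_force: 1.5
```

Not at the stop yet (no force rise); continue in fine steps.

```bash
python3 -m inch '[{"xyz":[1,0,0],"rot":[0,0,0]},{"xyz":[2,0,0],"rot":[0,0,0]},{"xyz":[3,0,0],"rot":[0,0,0]}]'
python3 -m inch '[{"xyz":[1,0,0],"rot":[0,0,0]},{"xyz":[2,0,0],"rot":[0,0,0]}]'
python3 -c "
from h import *
crop('side','pics/c7.png',235,180,60,55,10)"
```

```text
t: 6.9
ee_pos: [548.2, 97.5, 24.7]
orientation: [2.297, 2.142, -0.002]
ft_force: [-1.3, -11.9, 4.6]
width: 62.0
grasp_force: 6.3
t: 7.07
ee_pos: [547.9, 97.8, 24.7]
orientation: [2.297, 2.142, -0.005]
ft_force: [-2.7, -23.4, 7.8]
width: 62.2
grasp_force: 11.8
```

View pics/c7.png

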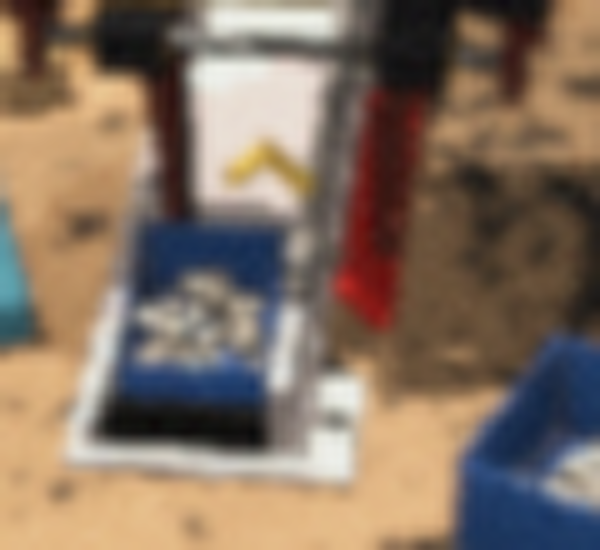

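The tray touches the end stop (bottom edge about 265,400) and the force rose to 23 N, so it is home. I back off 6 mm, then lift.

```bash
python3 -m inch '[{"xyz":[-3,0,0],"rot":[0,0,0]},{"xyz":[-6,0,0],"rot":[0,0,0]},{"xyz":[-8,0,0],"rot":[0,0,0]},{"xyz":[-8,0,-5],"rot":[0,0,0]},{"xyz":[-8,0,-12],"rot":[0,0,0]},{"xyz":[-8,0,-20],"rot":[0,0,0]},{"xyz":[-8,0,-30],"rot":[0,0,0]},{"xyz":[-8,0,-45],"rot":[0,0,0]},{"xyz":[-8,0,-65],"rot":[0,0,0]},{"xyz":[-8,0,-85],"rot":[0,0,0]},{"xyz":[-8,0,-105],"rot":[0,0,0]},{"xyz":[-8,0,-115],"rot":[0,0,0]}]'
python3 -m inch '[{"xyz":[0,0,-10],"rot":[0,0,0]},{"xyz":[0,0,-10],"rot":[0,0,0]},{"xyz":[0,0,-10],"rot":[0,0,0]}]'
python3 -c "
from h import *
crop('side','pics/c8.png',235,180,60,55,10)"
```

```text
t: 8.12
ee_pos: [549.9, 92.4, 143.2]
orientation: [2.295, 2.14, 0.007]
ft_force: [0.6, 0.4, -0.1]
width: 62.1
grasp_force: 0.0
t: 8.37
ee_pos: [548.1, 92.0, 149.9]
orientation: [2.297, 2.142, 0.001]
ft_force: [-0.4, 0.5, 0.6]
width: 62.0
grasp_force: 0.0
```

View pics/c8.png

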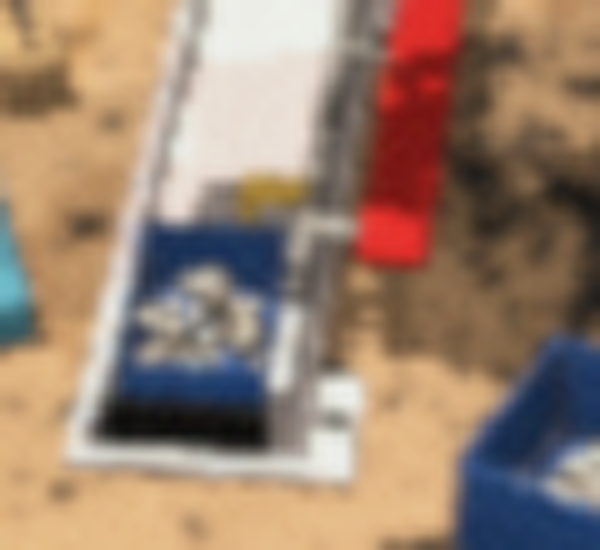

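The tray is home at the stop, the gate is shut behind it (tongue at 270,195), and the robot is clear.

```bash
python3 -c "
from workcell import ctrl
print(ctrl.close_job())"
```

```text
the job is handed in; nothing more can be done
None
```

I handed the job in at about 8.4 s: the last picture shows the tray against the end stop, the gate shut behind it and the arm clear. The hand-in returned no verdict.

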